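# Free the loaf stop of the bread-slicing guide

## Robot

A 7-joint arm with a two-finger parallel gripper is mounted at the origin on the work surface. World frame = base frame: x ahead of the robot, y to its left, z up, the work surface at z = 0. Lengths are in m, angles in rad, forces in N, time in s.
With the tool pointing down it reaches from about 0.4 to 0.85 m from the base axis. Payload 4.5 kg.
Tool frame: the origin (TCP) lies at the very end of the fingers, on their centre line; the grasp point (between the pads) lies 19 mm behind it (r.grip_depth is the z of the grasp point in the tool frame, in m); z points along the fingers, y is the line along which they close (so a half turn about z gives the same grasp; the last joint's range is limited). The gripper opens to 88 mm and grips with 3 to 60 N. Pads are 18 mm wide; open, the fingers measure 123 mm over their backs; the gripper's body (75 mm by 187 mm) begins 45 mm behind the grasp point.
Start: joints at [-1.125, 0.689, -0.195, 1.565, 0.157, 0.902, -0.215], TCP at [0.25, 0.573, 0.239] pointing down, gripper open.
Joint ranges: [-3.01, 3.01], [-0.46, 2.08], [-1.47, 1.51], [0.13, 2.56], [-1, 4.14], [0.04, 2.09], [-2.66, 2.66]. Speed limits (rad/s): [2.57, 2.57, 3.14, 3.14, 3.14, 3.14, 3.14].

## Interface

Orientations are given as a unit quaternion [x, y, z, w].
In Python, from plant import r, optics, ticket gives the robot as it stands (r), with the cameras (optics) and the job (ticket).
- The arm moves only by the tool inch_along, called as name(argument=value, ...) on one line, values as JSON. Schema: {"type":"object","properties":{"motion":{"type":"object","properties":{"moves":{"type":"array","items":{"type":"array","items":{"type":"number"},"minItems":7,"maxItems":7},"minItems":1,"maxItems":10}},"additionalProperties":false,"required":["moves"]},"grip_n":{"type":"number"},"only":{"type":"string"},"quiet":{"type":"boolean"},"lines":{"type":"string"}},"required":["motion"],"additionalProperties":false}. motion is an object whose key "moves" holds a list of rows, 1 to 10 of them, each of 7 numbers: the opening from 0.0 (shut) to 1.0 (fully open), then dx, dy, dz in a scale on which 1.0 is 0.3 m, then a rotation vector rx, ry, rz in a scale on which 1.0 is 2 pi rad; each row is the pose to reach, as a shift and turn from the pose commanded when the call began, along the tool's axes at that moment; what a row does not reach only later rows make up. A row lasts 1/10 s, in which the tool goes at most 0.05 m and 0.15 rad, less where a joint would pass 70% of its speed; a pose out of reach is approached as far as the arm can. The fingers move at their own pace and stop on an object; grip_n is the grip in N (left out, the last holds). Time passes only in rows, so rows that do not move let the fingers close. The tool returns the time, the measured TCP pose, the force, the opening and the grip force at its end. only (a regular expression) keeps the lines of the reply that match it, lines (a string "A,B") keeps lines A to B, and quiet returns only ok. A shift or turn number past 1, either way, is cut back to 1. Input that does not fit is refused with a message, and nothing moves.
- r.get_state(): the state, without advancing time (a new reading comes with each control period).
- optics.snapshot(name): name is "side" or "top" or "wrist"; returns the picture (384x512x3 uint8, red, green, blue); there is no depth.
- optics.camera_params(name): a dict with "fx", "fy", "cx", "cy" (pixels), "rvec" (rotation vector, rad) and "tvec" (3), from world to camera coordinates, as OpenCV has them. Camera axes: x right, y down, z forward; pixel columns grow to the right and rows downward; lengths in m; the calibration is good to about 2 mm. A picture is of the moment at which its call begins: read the wrist's pose just before it. camera_params takes no time and is no camera call; for the wrist camera it gives the pose at the moment of the call.
- ticket.finish_job(): hands the job in; it is judged then, once.
The state is a dict: "clock": time; "q": joint angles; "qd": joint speeds; "joint_torque": joint torques, N m; "tool_pos": TCP position; "eef_rot": TCP orientation; "contact_force": force on the tool from outside, world axes, zero at the start; "moment": the same for the moment, N m; "opening": opening from 0.0 (shut) to 1.0 (fully open); "finger_force": force on a finger pad.
Only numpy, scipy, OpenCV 4.12 (cv2) and the standard library are available. Lean on these libraries where they do the work, as an engineer would, in place of code of your own. Each camera call takes 0.05 s, during which the arm holds its last target. There are 200 camera calls.

## Task

Make room for a longer loaf on the bread-slicing guide: loosen the clamp knob of its flat loaf stop by turning it counterclockwise, then slide the stop along its rail all the way to the end away from the slotted saw guide and leave it there. Leave the pan-lid stand next to it, which has the same kind of knob on a carriage with a wire hoop, as it is set.

Things in the scene. Friction and masses are not known exactly. Their poses are not given: they have to be found in the camera images.
- stop_grip (a point): Grip point of the loaf stop's clamp knob, on its vertical axis, 131 mm above the worktop, 14 mm below the knob's top. Black upright bar 50 mm long, 14 mm thick, 40 mm high, over a disc 42 mm across. Axes turn with the knob: x along the bar, y across its thickness, z up. With the knob at 0 (clamped) the bar lies across the rail and y points along the rail to where the stop must go.
- stop_base: Bread-slicing guide: fixed pale wooden base 120 x 300 x 16 mm on a 14 mm brown board; origin under its centre, y along its aluminium rail to the robot's left (at most 17 degrees off). Slotted wooden uprights at its right (-y) end, to 105 mm above the worktop. Grey carriage 46 x 46 mm, top 35 mm below the grip point; a flat wooden plate 62 mm wide, 60 tall juts from it to -x: the loaf stop.
- stop_knob (a joint): Angle of the loaf stop's clamp knob, rad. 0 = clamped tight, bar across the rail; grows counterclockwise seen from above to 1.4 at its stop, bar nearly along the rail. The carriage is held fast below about 0.2; from 0.6 on it is free. Turning takes about 0.12 N m and it stays where it is left.
- stop (a joint): Position of the loaf stop's carriage along its rail, m: 0 at the end by the slotted saw guide, 0.13 at the far end of its travel (the robot's left), a hard stop. When freed it slides with about 1.5 N and stays where it is left; the knob rides on it and may be held while it slides.
- rest_tip (a point): A point on top of the other knob (same shape and height), 20 mm from its axis along its bar: the clamp knob of the pan-lid stand, whose carriage carries a bent steel wire hoop instead of a flat plate. Its base is like the guide's and lies 170 mm nearer or farther than it. Not to be turned or moved.

How it is judged:
By the outcome, as a careful person would: the job done as asked, in the order asked, and still so for the second after the job is handed in, with the robot touching nothing.
It also fails if it takes over 32 s, if anything falls off the work surface, if the arm or the gripper's body presses on something with over 40 N, if the wrist force passes 120 N, or if a joint passes its speed limit or range.

## Working session

There is one attempt and no reset: what is moved stays moved. The work goes in short steps, Python scripts to look and compute and a tool call to move; the robot and the scene stay as the last step left them, time stands still between calls to the robot, and variables do not carry over. Pictures are saved under pics/ and viewed, at most 10 in all, crops included, and the job is handed in when it is done.

```bash
ls; mkdir -p pics
```

Run:
```python
from plant import r, optics, ticket
import cv2
s=r.get_state();print(s["clock"],s["tool_pos"],s["eef_rot"],s["opening"])
for n in("top","side"):
    cv2.imwrite(f"pics/{n}0.png",optics.snapshot(n)[:,:,::-1]);print(optics.camera_params(n))
```

```text
pics
plant.py
0.0 [0.24998049 0.57215788 0.23792889] [ 2.04406077e-01  9.78885776e-01 -8.84128811e-04 -1.09454638e-04] 0.9994601593181262
{'fx': 419.6616146426793, 'fy': 419.6616146426793, 'cx': 255.32773179239774, 'cy': 195.796070210422, 'rvec': array([ 2.10968571, -2.15036174,  0.19081736]), 'tvec': array([-0.01183088,  0.57298649,  0.70047385])}
{'fx': 435.45076087328954, 'fy': 435.45076087328954, 'cx': 258.2285124438563, 'cy': 200.59718453382195, 'rvec': array([ 0.91726108, -2.28377955,  1.24378896]), 'tvec': array([0.41032027, 0.32677749, 0.42236137])}
```

View pics/top0.png

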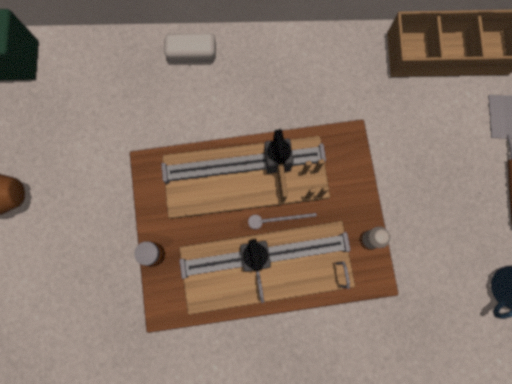

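View pics/side0.png

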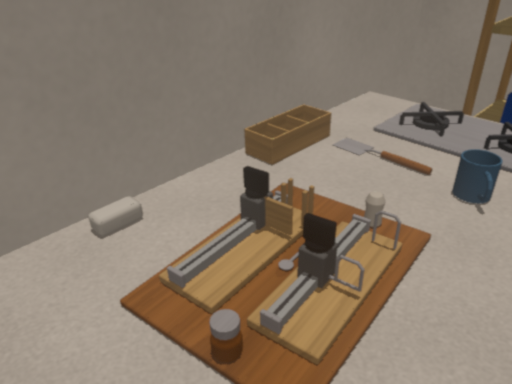

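The top view shows the guide (farther, slotted uprights on the right) with its knob near (280,150). The hoop stand is nearer, with its knob near (256,253). Next I'll zoom in on both.

Run:
```python
import cv2,numpy as np
t=cv2.imread("pics/top0.png")[115:225,150:340];s=cv2.imread("pics/side0.png")[155:300,160:350]
f=lambda i:cv2.resize(i,None,fx=4,fy=4,interpolation=cv2.INTER_CUBIC)
g=lambda i:np.clip(f(i).astype(float)*1.6,0,255).astype('uint8')
cv2.imwrite("pics/tc.png",g(t));cv2.imwrite("pics/sc.png",g(s))
```

```text
(no output)
```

View pics/tc.png

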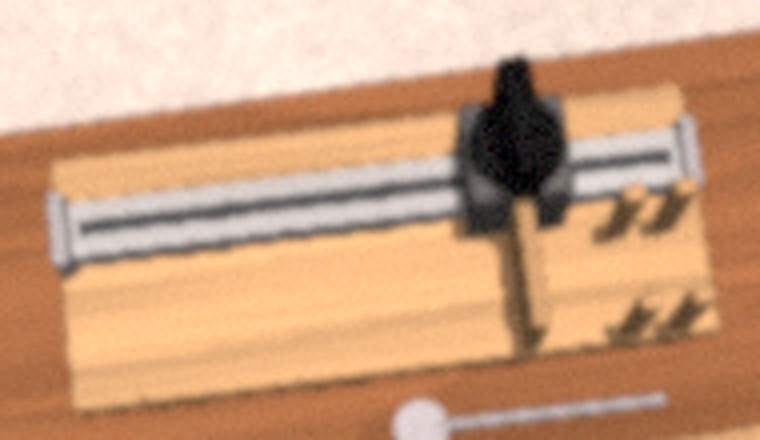

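View pics/sc.png

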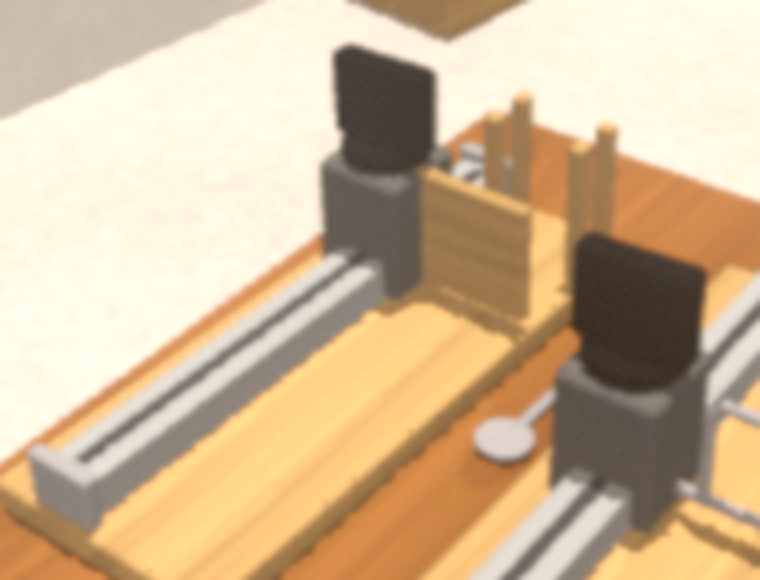

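The guide knob's bar lies across the rail. In the side view its top edge runs from (245,166.8) to (268.8,172.5), and in the top view its far end is at about (278,129.5). Base corners in the top view are about (163,155.5), (320,136.3), (329.5,197.5) and (168.8,217.5).

Create h.py:
```python
from plant import r, optics, ticket
import cv2,numpy as np
def ray(n,uv,z,p=None):
    p=p or optics.camera_params(n);K=np.array([[p["fx"],0,p["cx"]],[0,p["fy"],p["cy"]],[0,0,1]])
    R=cv2.Rodrigues(p["rvec"])[0];c=-R.T@p["tvec"];d=R.T@np.linalg.solve(K,[*uv,1]);return c+d*(z-c[2])/d[2]
def proj(n,X):
    p=optics.camera_params(n);K=np.array([[p["fx"],0,p["cx"]],[0,p["fy"],p["cy"]],[0,0,1]])
    return cv2.projectPoints(np.array(X,float).reshape(-1,3),p["rvec"],p["tvec"],K,None)[0].reshape(-1,2)
```

Run:
```python
from h import *
np.set_printoptions(precision=4,suppress=True)
for n in("top","side"):
    p=optics.camera_params(n);print(n,-cv2.Rodrigues(p["rvec"])[0].T@p["tvec"])
T=lambda u,v:(150+u/4,115+v/4); S=lambda u,v:(160+u/4,155+v/4)
C=[ray("top",T(*c),.03) for c in((52,162),(680,85),(718,330),(75,410))]
print("base",np.array(C)); c=np.mean(C,0);print("centre",c,"sizes",[np.linalg.norm(C[i]-C[i-1]) for i in range(4)])
y=(C[0]-C[1]+C[3]-C[2]);print("yaw of y axis from world y",np.degrees(np.arctan2(-y[0],y[1])))
print("bar top side",ray("side",S(340,47),.145),ray("side",S(435,72),.145))
print("bar far top",ray("top",T(500,60),.145),ray("top",T(526,60),.145))
print("carriage",[ray("top",T(*q),.096) for q in((460,105),(562,97))])
print("rail ends z~.05",[ray("top",T(*q),.05) for q in((60,230),(688,152))])
```

```text
top [ 0.4408 -0.0198  0.7902]
side [0.158  0.4096 0.5107]
base [[ 0.6562  0.1485  0.03  ]
 [ 0.6882 -0.1471  0.03  ]
 [ 0.5706 -0.1592  0.03  ]
 [ 0.5392  0.1357  0.03  ]]
centre [ 0.6135 -0.0055  0.03  ] sizes [np.float64(0.11776478399978586), np.float64(0.2973087937306334), np.float64(0.11824226103080969), np.float64(0.29654595105199494)]
yaw of y axis from world y 6.12367872990277
bar top side [ 0.6644 -0.062   0.145 ] [ 0.617  -0.0737  0.145 ]
bar far top [ 0.6626 -0.0561  0.145 ] [ 0.6624 -0.0665  0.145 ]
carriage [array([ 0.6596, -0.041 ,  0.096 ]), array([ 0.6623, -0.085 ,  0.096 ])]
rail ends z~.05 [array([0.6187, 0.1398, 0.05  ]), array([ 0.6498, -0.1459,  0.05  ])]
```

Add to h.py:
```python
from scipy.spatial.transform import Rotation as Ro
np.set_printoptions(precision=4,suppress=True)
def to(xyz,psi):
    "shift and rotvec in tool axes to reach TCP xyz, tool down, closing line at angle psi from world y"
    s=r.get_state();R0=Ro.from_quat(s["eef_rot"])
    yd=np.array([-np.sin(psi),np.cos(psi),0]);z=np.array([0,0,-1.]);out=[]
    for sg in(1,-1):
        T=Ro.from_matrix(np.c_[np.cross(sg*yd,z),sg*yd,z]);out.append((R0.inv()*T).as_rotvec())
    print(s["clock"],s["tool_pos"],"R\n",R0.as_matrix(),"\nd",R0.inv().apply(np.array(xyz)-s["tool_pos"]),"rot",out,"q7",s["q"][6],"F",s["contact_force"],s["opening"])
```

```bash
python3 -c "
from h import *
to([.639,-.063,.22],np.radians(6.1))"
```

```text
0.1 [0.25   0.5722 0.238 ] R
 [[-0.9164  0.4001 -0.0005]
 [ 0.4001  0.9164 -0.0016]
 [-0.0001 -0.0016 -1.    ]] 
d [-0.6107 -0.4264  0.0188] rot [array([-0.0016, -0.0003, -0.5181]), array([-0.0004,  0.0022,  2.6234])] q7 -0.21511349393722196 F [-0.2136  0.1357  0.0629] 1.0021064314583488
```

The rows are not in the units I measure in: shifts go in shares of 0.3 m and turns go in shares of 2 pi rad. I convert before sending: -0.3 m / 0.3 = -1, -0.15 m / 0.3 = -0.5, 1.3 rad / 6.2832 = 0.2069.

inch_along(motion={"moves": [[1,-0.1,-0.0667,0,0,0,0.0207],[1,-0.2,-0.1333,0,0,0,0.0414],[1,-0.3,-0.2,0,0,0,0.0621],[1,-0.4,-0.2833,0,0,0,0.0828],[1,-0.5,-0.35,0,0,0,0.1035],[1,-0.6,-0.4167,0,0,0,0.1241],[1,-0.7,-0.5,0,0,0,0.1448],[1,-0.8,-0.5667,0,0,0,0.1655],[1,-0.9,-0.6333,0,0,0,0.1862],[1,-1,-0.7,0,0,0,0.2069]]})

```text
clock: 1.1
tool_pos: [0.4414, 0.2589, 0.2386]
eef_rot: [0.757, 0.654, -0.0, -0.0]
contact_force: [-0.2, 0.1, 0.3]
opening: 1.0
finger_force: 0.0
```

```bash
python3 -c "
from h import *
to([.639,-.063,.22],np.radians(6.1));print(r.get_state()['q'])"
```

```text
1.1 [0.4414 0.2589 0.2386] R
 [[ 0.1456  0.9893 -0.0004]
 [ 0.9893 -0.1456 -0.0001]
 [-0.0002 -0.0004 -1.    ]] 
d [-0.2897  0.2424  0.0185] rot [array([-0.0005, -0.0003, -1.8234]), array([-0.0002,  0.0004,  1.3182])] q7 -0.6461693235229385 F [-0.1922  0.0514  0.2966] 1.0004373514876672
[-0.7102  0.5453  0.1414  1.9139 -0.1153  0.6905 -0.6462]
```

Converted, -0.29 m / 0.3 = -0.9667, -0.27 m / 0.3 = -0.9, 1.318 rad / 6.2832 = 0.2098.

inch_along(motion={"moves": [[1,-0.1,0.0833,0,0,0,0.0207],[1,-0.2,0.1667,0,0,0,0.0414],[1,-0.3,0.25,0,0,0,0.0621],[1,-0.4,0.3333,0,0,0,0.0828],[1,-0.5,0.4167,0,0,0,0.1035],[1,-0.6,0.5,0,0,0,0.1241],[1,-0.7,0.5833,0,0,0,0.1448],[1,-0.8,0.6667,0,0,0,0.1671],[1,-0.9,0.75,0.0333,0,0,0.1878],[1,-0.9667,0.8067,0.0633,0,0,0.2098]]})

```text
clock: 2.1
tool_pos: [0.6407, -0.064, 0.2194]
eef_rot: [0.999, 0.052, 0.0, 0.001]
contact_force: [-0.5, 1.2, -0.0]
opening: 1.002
finger_force: 0.0
```

```bash
python3 -c "
from h import *
to([.639,-.063,.112],np.radians(6.1));print(r.get_state()['q'])
cv2.imwrite('pics/w1.png',optics.snapshot('wrist')[:,:,::-1]); print(proj('wrist',[[.639,-.063,.145],[.664,-.06,.145],[.614,-.066,.145]]))"
```

```text
2.1 [ 0.6407 -0.064   0.2194] R
 [[ 0.9946  0.104   0.0006]
 [ 0.104  -0.9946 -0.0014]
 [ 0.0005  0.0015 -1.    ]] 
d [-0.0016 -0.0014  0.1074] rot [array([-0.0007, -0.0023,  3.1393]), array([ 0.0015, -0.0005, -0.0023])] q7 -1.0700051581041983 F [-0.5071  1.2242 -0.0307] 1.0018622293278168
[-0.2189  0.7822  0.4767  1.5461 -0.4185  0.9155 -1.07  ]
[[256.4604 206.2261]
 [255.3951 175.1591]
 [257.4595 235.3603]]
```

View pics/w1.png

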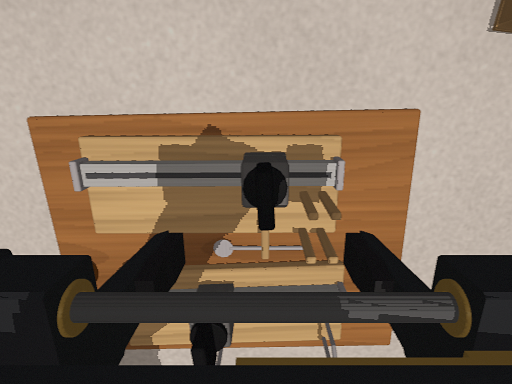

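The wrist view shows the bar's near end at about (266,230), versus (257.5,235) predicted, so I'll refine now that the arm has settled.

Run:
```python
from h import *
p=optics.camera_params('wrist');im=optics.snapshot('wrist')
print(r.get_state()["tool_pos"])
c=im[140:250,200:340,::-1];c=np.clip(cv2.resize(c,None,fx=5,fy=5,interpolation=cv2.INTER_CUBIC)*3.0,0,255).astype('uint8')
cv2.imwrite('pics/w2.png',c);print(proj('wrist',[[.639,-.063,.145],[.664,-.06,.145],[.614,-.066,.145],[.639,-.063,.105],[.639,-.063,.096]]))
```

```text
[ 0.6399 -0.0656  0.218 ]
[[259.9322 204.6196]
 [259.2879 173.4971]
 [260.5363 233.7957]
 [260.3416 190.1052]
 [260.4183 187.3877]]
```

View pics/w2.png

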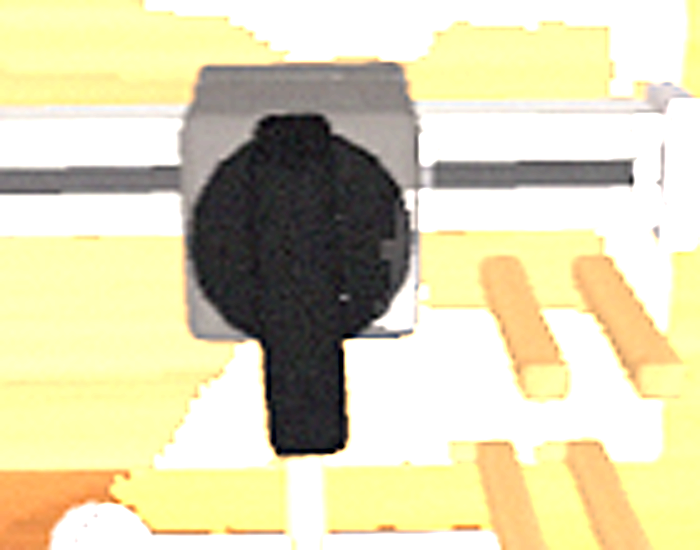

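inch_along(motion={"moves": [[1,0,-0.0033,0.1,0,0,0],[1,0,-0.0067,0.2,0,0,0],[1,0,-0.0067,0.2833,0,0,0],[1,0,-0.0067,0.35,0,0,0],[1,0,-0.0067,0.35,0,0,0],[1,0,-0.0067,0.35,0,0,0]]})

```text
clock: 2.8
tool_pos: [0.6395, -0.0581, 0.115]
eef_rot: [0.998, 0.057, -0.0, -0.0]
contact_force: [1.0, 0.5, 0.5]
opening: 1.002
finger_force: 0.0
```

```bash
python3 -c "
from h import *
to([.640,-.0635,.112],np.radians(6.1))"
```

```text
2.8 [ 0.6395 -0.0581  0.115 ] R
 [[ 0.9936  0.1131 -0.0004]
 [ 0.1131 -0.9936  0.0006]
 [-0.0003 -0.0007 -1.    ]] 
d [-0.0002  0.0055  0.003 ] rot [array([-0.0005, -0.0011, -3.1347]), array([-0.0007,  0.0003,  0.0069])] q7 -1.0105107226568897 F [0.9937 0.4549 0.485 ] 1.0016822124137947
```

Converted, 0.004 m / 0.3 = 0.0133, 0.003 m / 0.3 = 0.01.

inch_along(motion={"moves": [[1,0,0.0133,0.01,0,0,0],[1,0,0.0133,0.01,0,0,0],[0.1,0,0.0133,0.01,0,0,0],[0.1,0,0.0133,0.01,0,0,0],[0.1,0,0.0133,0.01,0,0,0],[0.1,0,0.0133,0.01,0,0,0],[0.1,0,0.0133,0.01,0,0,0],[0.1,0,0.0133,0.01,0,0,0]]}, grip_n=20)

```text
clock: 3.6
tool_pos: [0.6401, -0.0628, 0.1117]
eef_rot: [0.998, 0.056, -0.0, -0.0]
contact_force: [1.2, 0.0, -0.0]
opening: 0.48
finger_force: 0.0
```

```bash
python3 -c "
from h import *
to([.640,-.0635,.112],np.radians(6.1))"
```

```text
3.6 [ 0.6401 -0.0628  0.1117] R
 [[ 0.9938  0.1116 -0.    ]
 [ 0.1116 -0.9938  0.0001]
 [-0.     -0.0001 -1.    ]] 
d [-0.0002  0.0007 -0.0003] rot [array([-0.    , -0.0001, -3.1362]), array([-0.0001,  0.    ,  0.0054])] q7 -1.0044774786675772 F [ 1.2393  0.0357 -0.0399] 0.4796371033337236
```

inch_along(motion={"moves": [[0.1,0,0,0,0,0,0],[0.1,0,0,0,0,0,0],[0.1,0,0,0,0,0,0],[0.1,0,0,0,0,0,0],[0.1,0,0,0,0,0,0],[0.1,0,0,0,0,0,0]]}, grip_n=25)

```text
clock: 4.2
tool_pos: [0.6402, -0.0636, 0.1117]
eef_rot: [0.998, 0.056, 0.0, 0.001]
contact_force: [0.3, -2.8, -0.8]
opening: 0.163
finger_force: 25.0
```

```bash
python3 -c "
from h import *
to([.640,-.0635,.112],np.radians(6.1))"
```

```text
4.2 [ 0.6402 -0.0636  0.1117] R
 [[ 0.9938  0.1113  0.0004]
 [ 0.1113 -0.9938 -0.0011]
 [ 0.0003  0.0011 -1.    ]] 
d [-0.0002 -0.0002 -0.0003] rot [array([ 0.0004,  0.0017, -3.1365]), array([ 0.0011, -0.0003,  0.0051])] q7 -1.004378906624989 F [ 0.2845 -2.7769 -0.8278] 0.1628486810451817
```

Gripped: the opening is 14 mm, which matches the bar. Now I'll turn it counterclockwise, which is negative about tool z.

Converted, -1 rad / 6.2832 = -0.1592.

inch_along(motion={"moves": [[0.1,0,0,0,0,0,-0.0159],[0.1,0,0,0,0,0,-0.0318],[0.1,0,0,0,0,0,-0.0477],[0.1,0,0,0,0,0,-0.0637],[0.1,0,0,0,0,0,-0.0796],[0.1,0,0,0,0,0,-0.0955],[0.1,0,0,0,0,0,-0.1114],[0.1,0,0,0,0,0,-0.1273],[0.1,0,0,0,0,0,-0.1432],[0.1,0,0,0,0,0,-0.1592]]})

```text
clock: 5.2
tool_pos: [0.6407, -0.063, 0.1117]
eef_rot: [0.849, 0.529, 0.001, 0.0]
contact_force: [1.3, -1.6, -2.7]
opening: 0.157
finger_force: 25.0
```

```bash
python3 -c "
from h import *
to([.640,-.0635,.112],np.radians(6.1));print(r.get_state()['moment'])"
```

```text
5.2 [ 0.6407 -0.063   0.1117] R
 [[ 0.4402  0.8979  0.0013]
 [ 0.8979 -0.4402 -0.0001]
 [ 0.0005  0.0012 -1.    ]] 
d [-0.0008 -0.0004 -0.0003] rot [array([ 0.0013,  0.001 , -2.1331]), array([ 0.0008, -0.0011,  1.0085])] q7 -0.2919487066463752 F [ 1.2506 -1.5851 -2.7157] 0.1566535432188596
[-0.281  -0.2963 -0.2046]
```

Converted, -0.27 rad / 6.2832 = -0.043.

inch_along(motion={"moves": [[0.1,0,0,0,0,0,-0.0159],[0.1,0,0,0,0,0,-0.0318],[0.1,0,0,0,0,0,-0.043],[0.1,0,0,0,0,0,-0.043],[0.1,0,0,0,0,0,-0.043]]})

```text
clock: 5.7
tool_pos: [0.641, -0.0628, 0.1117]
eef_rot: [0.771, 0.637, 0.001, 0.001]
contact_force: [3.8, -0.3, -3.6]
opening: 0.158
finger_force: 25.0
```

```bash
python3 -c "
from h import *
s=r.get_state()['tool_pos']
to(s+.1*np.array([-.107,.994,0]),np.radians(6.1));print(r.get_state()['moment'])"
```

```text
5.7 [ 0.641  -0.0628  0.1117] R
 [[ 0.1892  0.9819  0.0019]
 [ 0.9819 -0.1892  0.0001]
 [ 0.0004  0.0019 -1.    ]] 
d [ 0.0956 -0.0293 -0.    ] rot [array([ 0.0017,  0.0015, -1.8676]), array([ 0.0013, -0.0015,  1.2739])] q7 -0.10617824355887262 F [ 3.775  -0.3397 -3.6253] 0.15792490950770252
[-0.3247 -0.6871  0.1168]
```

inch_along(motion={"moves": [[0.1,0.032,-0.0097,0,0,0,0],[0.1,0.0637,-0.0197,0,0,0,0],[0.1,0.0957,-0.0293,0,0,0,0],[0.1,0.1273,-0.039,0,0,0,0],[0.1,0.1593,-0.049,0,0,0,0],[0.1,0.1913,-0.0587,0,0,0,0],[0.1,0.223,-0.0683,0,0,0,0],[0.1,0.255,-0.078,0,0,0,0],[0.1,0.2867,-0.088,0,0,0,0],[0.1,0.3187,-0.0977,0,0,0,0]]})

```text
clock: 6.7
tool_pos: [0.6301, 0.0373, 0.1118]
eef_rot: [0.771, 0.637, 0.001, 0.001]
contact_force: [4.9, -1.3, -6.5]
opening: 0.16
finger_force: 25.0
```

```bash
python3 -c "
from h import *
s=r.get_state()['tool_pos']
to(s+.1*np.array([-.107,.994,0]),np.radians(6.1));print(r.get_state()['moment'])"
```

```text
6.7 [0.6301 0.0373 0.1118] R
 [[ 0.1884  0.9821  0.0021]
 [ 0.9821 -0.1884 -0.0003]
 [ 0.0001  0.0021 -1.    ]] 
d [ 0.0956 -0.0292 -0.0001] rot [array([ 0.0016,  0.0019, -1.8668]), array([ 0.0018, -0.0014,  1.2748])] q7 -0.23776055135925134 F [ 4.9123 -1.3012 -6.4652] 0.1603597581344741
[-0.4278 -1.0362  0.1231]
```

Sliding freely. I'll continue slowly to the end stop.

Converted, 0.0191 m / 0.3 = 0.0637, 0.0143 m / 0.3 = 0.0477.

inch_along(motion={"moves": [[0.1,0.016,-0.005,0,0,0,0],[0.1,0.032,-0.0097,0,0,0,0],[0.1,0.0477,-0.0147,0,0,0,0],[0.1,0.0637,-0.0197,0,0,0,0],[0.1,0.0637,-0.0197,0,0,0,0]]})

```text
clock: 7.2
tool_pos: [0.6278, 0.0584, 0.1117]
eef_rot: [0.77, 0.638, 0.001, 0.0]
contact_force: [5.2, 1.7, -5.1]
opening: 0.152
finger_force: 25.0
```

inch_along(motion={"moves": [[0.1,0.0097,-0.003,0,0,0,0],[0.1,0.019,-0.006,0,0,0,0],[0.1,0.019,-0.006,0,0,0,0]]})

```text
clock: 7.5
tool_pos: [0.6277, 0.06, 0.1118]
eef_rot: [0.771, 0.637, -0.0, 0.002]
contact_force: [5.9, -6.4, -5.4]
opening: 0.156
finger_force: 25.0
```

Converted, 0.0057 m / 0.3 = 0.019, 0.0038 m / 0.3 = 0.0127.

inch_along(motion={"moves": [[0.1,0.0127,-0.004,0,0,0,0],[0.1,0.019,-0.006,0,0,0,0],[0.1,0.019,-0.006,0,0,0,0],[0.1,0.019,-0.006,0,0,0,0]]})

```text
clock: 7.9
tool_pos: [0.6276, 0.0603, 0.1118]
eef_rot: [0.772, 0.635, -0.002, 0.005]
contact_force: [8.6, -13.8, -7.4]
opening: 0.157
finger_force: 25.0
```

Hard stop: the force rose with no motion. Release and rise.

inch_along(motion={"moves": [[0.5,0,0,0,0,0,0],[0.5,0,0,0,0,0,0],[0.5,0,0,0,0,0,0],[0.5,0,0,0,0,0,0],[0.5,0,0,0,0,0,0]]})

```text
clock: 8.4
tool_pos: [0.6252, 0.0692, 0.1117]
eef_rot: [0.77, 0.638, -0.0, -0.001]
contact_force: [0.5, 0.7, -0.3]
opening: 0.497
finger_force: 0.0
```

inch_along(motion={"moves": [[0.5,0,0,-0.0667,0,0,0],[0.5,0,0,-0.1667,0,0,0],[0.5,0,0,-0.3,0,0,0],[0.5,0,0,-0.4333,0,0,0],[0.5,0,0,-0.5667,0,0,0],[0.5,-0.1667,0,-0.6,0,0,0],[0.5,-0.3333,0,-0.6,0,0,0],[0.5,-0.5,0,-0.6,0,0,0],[0.5,-0.6667,0,-0.6,0,0,0],[0.5,-0.6667,0,-0.6,0,0,0]]})

```text
clock: 9.4
tool_pos: [0.5852, -0.1384, 0.2922]
eef_rot: [0.775, 0.632, -0.003, 0.002]
contact_force: [-0.2, 0.1, 0.6]
opening: 0.499
finger_force: 0.0
```

Run:
```python
from h import *
a=optics.snapshot('top')[100:320,120:410,::-1];b=optics.snapshot('side')[140:330,130:380,::-1]
a=cv2.resize(a,(400,304));b=cv2.resize(b,(400,304))
cv2.imwrite('pics/end.png',np.clip(np.hstack([a,b])*1.5,0,255).astype('uint8'))
```

```text
(no output)
```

View pics/end.png

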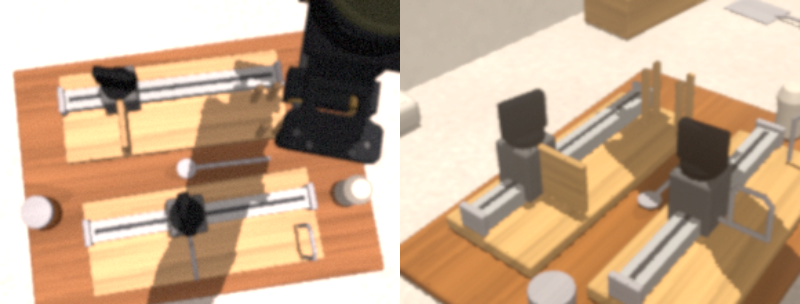

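The stop sits at the left end with its bar turned along the rail (left half, knob at about (118,80)). The pan-lid stand hasn't changed, and the arm is clear. Handing in.

```bash
python3 -c "
from plant import r, optics, ticket
print(ticket.finish_job())"
```

```text
the job is handed in; nothing more can be done
None
```

I loosened the loaf stop's knob about 1.27 rad counterclockwise, slid the stop to its far hard stop, and handed the job in after about 9.5 s with the arm clear and the pan-lid stand untouched; no verdict was shown.

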